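# Drive the self-tapping thumb screw home in the mounting block

### The job

Fasten the mounting block's cover plate: take the loose thumb screw out of its wooden stand, set it upright in the block's open hole and drive it home, pushing down firmly while turning it clockwise (taking new grips as needed) so that it cuts its thread, until the head sits flush on the plate like the screw beside it, then let go. It only bites under a push of about 15 to 20 N, but a push of more than 30 N cracks the plastic; leave the other things on the bench where they are.

Things in the scene. Friction and masses are not known exactly. Their poses are not given: they have to be found in the camera images.
- thumb_screw: the one loose self-tapping thumb screw: round dark-steel knurled head 28 mm across, 30 mm tall; steel shank below 18 mm across, 40 mm long, its last 9 mm tapering to a 14 mm flat tip; solid steel, 0.18 to 0.28 kg. Origin on its axis at the head's underside, z up from tip to head (head z 0 to 30, shank z 0 to -40 mm). Stands upright, head up, in the wooden stand. Round: grip at any yaw.
- screw_stand: fixed light-wood stand, 56 x 56 x 46 mm, with one upright through hole 21 mm wide in its middle where the loose screw stands, its head resting on the stand's top; origin centre of the underside
- mount_block: fixed grey plastic block 56 x 136 x 50 mm with aluminium cover plate on top (top face 50 mm up). Two screw places on its long axis (own y): an identical screw, part of the block, is already home at y = +42 mm, its head flush on the plate as the job should look; the open hole is at y = -42 mm. Origin centre of the underside.
- hole_mouth (a point): centre of the open hole at the plate's top face. The hole is upright and 19.5 mm across. A screw let in freely stops with its tip on uncut plastic, the head's underside still 5 to 6 mm above the plate. It stays put when let go, so the fingers may open, turn back and grip anew. Over 30 N of push on the uncut plastic cracks it.
- pilot: uncut plastic in the hole that bears the tip; origin on the hole's axis at the tip's seat, 34 to 35 mm below the mouth at first. Turned clockwise from above the screw feeds down 1.4 mm per radian (3.7 to 4.3 rad in all until the head is flush), but only while pushed: it bites above roughly 8 to 12 N; with less it just spins; a push without turning does not sink it.
- bottle_1: bystander, loose, to be left alone: white bottle with red cap, 50 mm round, 90 mm tall; origin centre of the underside
- bottle_2: bystander, loose, to be left alone: brown bottle with white cap, 44 mm round, 85 mm tall; origin centre of the underside
- beaker: bystander, loose, to be left alone: glass beaker, 53 mm round, 65 mm tall; origin centre of the underside
- stopper_1: bystander, loose, to be left alone: rubber stopper, 29 mm round, 26 mm tall; origin centre of the underside
- dish: bystander, loose, to be left alone: petri dish, 87 mm round, 15 mm high; origin centre of the underside
- pen: bystander, loose, to be left alone: marker pen, 17 x 122 x 19 mm, lying; origin centre of the underside

How it is judged (in metres and radians):
On the way, in this order (a step that is already met when the one before it is completed fails the run):
1. the screw stands upright in the open hole with its tip on the uncut plastic, head still at least 4 mm above the plate (horizontal distance between thumb_screw and hole_mouth below 0.003 m and angle between thumb_screw's own z axis and vertical below 0.06 rad and z of thumb_screw in the frame of hole_mouth between 0.004 and 0.009 m), for 0.2 s.
2. the first thread is cut: the head has come down to less than 3 mm above the plate (horizontal distance between thumb_screw and hole_mouth below 0.003 m and angle between thumb_screw's own z axis and vertical below 0.06 rad and z of thumb_screw in the frame of hole_mouth below 0.003 m), for 0.2 s.
At the end, for the whole second after the job is handed in: the screw is upright (within 0.06 rad) in the open hole, its axis within 3 mm of the hole's, the underside of its head less than 1 mm above the plate, at rest and released (horizontal distance between thumb_screw and hole_mouth below 0.003 m and angle between thumb_screw's own z axis and vertical below 0.06 rad and z of thumb_screw in the frame of hole_mouth between -0.002 and 0.001 m and linear speed of thumb_screw below 0.02 m/s and contact force between the fingers and thumb_screw below 0.1 N); the robot touches nothing.
It fails at once if the screw's tip is pushed on the uncut plastic with more than 30 N (it cracks) (contact force between thumb_screw and pilot above 30 N).
It fails at once if a bystander is moved more than 30 mm (distance of any of bottle_1, bottle_2, beaker, stopper_1, dish, pen from where it was at the start of the episode above 0.03 m).
It also fails if it takes over 72 s, if anything falls off the work surface, if the arm or the gripper's body presses on something with over 40 N, if the wrist force passes 120 N, or if a joint passes its speed limit or range.

### The arm

A 6-joint arm with a two-finger parallel gripper is mounted at the origin on the work surface; the furniture and walls round the work are solid. World frame = base frame: x ahead of the robot, y to its left, z up, the work surface at z = 0. Lengths are in m, angles in degrees, forces in N, time in s.
With the tool pointing down it reaches from about 0.35 to 0.85 m from the base axis. Payload 8.1 kg.
Tool frame: the origin (TCP) lies at the very end of the fingers, on their centre line; the grasp point (between the pads) lies 19 mm behind it; z points along the fingers, y is the line along which they close (so a half turn about z gives the same grasp; the last joint's range is limited). The gripper opens to 93 mm and grips with 3 to 60 N. Pads are 15 mm wide; open, the fingers measure 128 mm over their backs; the gripper's body (75 mm by 188 mm) begins 65 mm behind the grasp point.
Start: joints at [60.023, 7.471, 85.268, -0, 87.261, -4.893], TCP at [0.254, 0.543, 0.219] pointing down, gripper open.
Joint ranges: [-169.43, 169.43], [-51.17, 129.36], [1.28, 143.12], [-76.62, 256.62], [0, 156.53], [-152.29, 152.29]. Speed limits (degrees/s): [136.94, 136.94, 159.86, 180, 180, 180].

### API

Orientations are given as [roll, pitch, yaw] about the fixed x, y, z axes, in that order (R = Rz(yaw) Ry(pitch) Rx(roll)).
In Python, from plant import r, jaws, ik, get_image, camera_params gives the robot as it stands. The module is installed in compiled form; this text tells all that it offers. Calls block until the motion is done:
- r.move_ptp(position, orientation): joint-space move of the TCP to a pose.
- r.servo_line(position, rate=0.15, attitude=None, stop_force=None): straight line of the TCP; attitude=None keeps the orientation; rate is the mean speed in m/s. With stop_force (N) it stops when the force on the tool has changed by that much, and returns True; else False.
- r.move_j(angles): joint-space move.
- jaws.grip(opening): finger opening in m; the grip force is fixed at half the most; returns when the fingers have stopped.
- r.wait(seconds).
- ik(position, orientation): joint angles nearest the present ones, or None.
- get_image(name): name is "side" or "top" or "wrist"; returns the picture (480x640x3 uint8, blue, green, red); there is no depth.
- camera_params(name): a dict with "fx", "fy", "cx", "cy" (pixels), "xyz" and "attitude" of the camera in the world; the wrist camera has in their place "tool_from_camera" (4x4, takes a point from camera to tool coordinates, whose origin is the TCP and whose axes are the flange's). Camera axes: x right, y down, z forward; pixel columns grow to the right and rows downward; lengths in m; the calibration is good to about 2 mm. A picture is of the moment at which its call begins: read the wrist's pose just before it. camera_params takes no time and is no camera call.
A pose or a line that the arm cannot do raises r.IKError and nothing moves.
- r.job_done(): hands the job in; it is judged then, once.
Readings, each from a call of its own:
- r.current_t(): time.
- r.current_joint_positions(): joint angles.
- r.current_dq(): joint speeds.
- r.current_joint_torque(): joint torques, N m.
- r.current_eef_pos(): TCP position.
- r.current_eef_rot(): TCP orientation.
- r.current_ft_force(): force on the tool from outside, world axes, zero at the start.
- r.current_ft_torque(): the same for the moment, N m.
- r.current_gripper_width(): finger opening in m.
- r.current_grasp_force(): force on a finger pad.
Only numpy, scipy, OpenCV 4.12 (cv2) and the standard library are available. Lean on these libraries where they do the work, as an engineer would, in place of code of your own. Each camera call takes 0.05 s, during which the arm holds its last target. There are 200 camera calls.

## Working session

There is one attempt and no reset: what is moved stays moved. The work goes in short steps, each a Python script; the robot and the scene stay as the last script left them, time stands still between calls to the robot, and variables do not carry over. Pictures are saved under pics/ and viewed, at most 10 in all, crops included, and the job is handed in when it is done.

```bash
mkdir -p pics; python3 - <<'E'
from plant import *
import cv2
for n in("top","side"):
    cv2.imwrite(f"pics/{n}0.png",get_image(n)); print(n,camera_params(n))
print(camera_params("wrist"),r.current_eef_rot(),r.current_t())
E
```

```text
top {'fx': 495.3802398531049, 'fy': 495.3802398531049, 'cx': 311.02964063264517, 'cy': 236.2909990522028, 'xyz': array([ 0.26405571, -0.2154213 ,  0.89421899]), 'attitude': array([-1.68450710e+02, -1.11511791e-01, -9.04071191e+01])}
side {'fx': 604.0778861566597, 'fy': 604.0778861566597, 'cx': 315.3238542060576, 'cy': 244.9956377233637, 'xyz': array([ 0.09399931, -0.95245893,  0.6169642 ]), 'attitude': array([-123.61159092,    0.57246339,  -23.79562582])}
{'fx': 346.75726904001465, 'fy': 346.75726904001465, 'cx': 317.3253586341802, 'cy': 241.4773224681406, 'tool_from_camera': array([[-4.97108826e-04, -9.59387138e-01, -2.82092310e-01,
         7.98718371e-02],
       [ 9.99999326e-01, -1.80957977e-04, -1.14678679e-03,
         1.53917943e-03],
       [ 1.04916564e-03, -2.82092690e-01,  9.59386582e-01,
        -1.65417299e-01],
       [ 0.00000000e+00,  0.00000000e+00,  0.00000000e+00,
         1.00000000e+00]])} [-1.79906610e+02 -7.51211034e-03  1.54915550e+02] 0.1
```

View pics/top0.png

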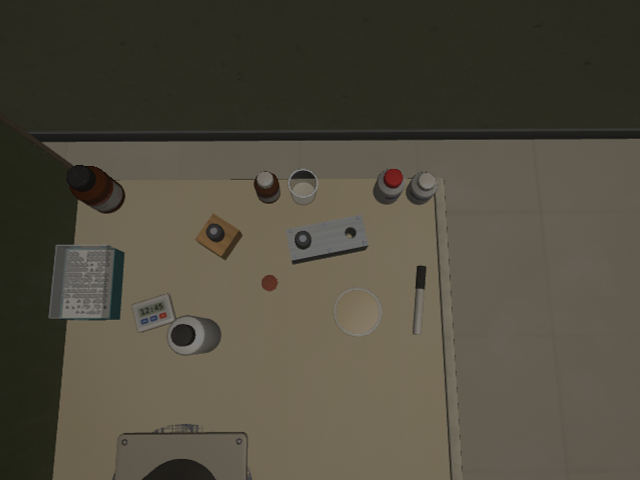

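View pics/side0.png

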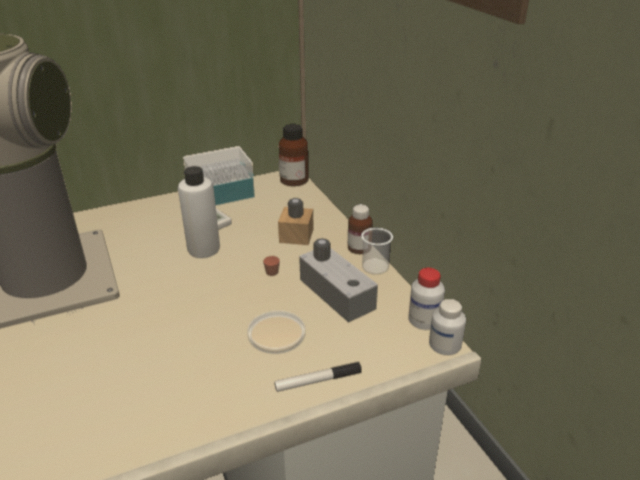

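Top view: loose screw head at about (215,231), open hole at (350,232), home screw head at (303,240). The side view agrees. Next I compute positions and take wrist views.

```bash
cat > h.py <<'E'
from plant import *
import numpy as np, cv2
from scipy.spatial.transform import Rotation as Ro
def cam(n):
    p=camera_params(n)
    if n=="wrist":
        Rt=Ro.from_euler("xyz",r.current_eef_rot(),degrees=True).as_matrix(); T=p["tool_from_camera"]
        return p,Rt@T[:3,:3],np.array(r.current_eef_pos())+Rt@T[:3,3]
    return p,Ro.from_euler("xyz",p["attitude"],degrees=True).as_matrix(),np.array(p["xyz"])
def at(c,uv,z):
    p,R,o=c; d=R@[(uv[0]-p["cx"])/p["fx"],(uv[1]-p["cy"])/p["fy"],1]
    return o+d*(z-o[2])/d[2]
def px(c,P):
    p,R,o=c; q=R.T@(np.array(P)-o); return q[0]/q[2]*p["fx"]+p["cx"],q[1]/q[2]*p["fy"]+p["cy"]
E
python3 - <<'E'
from h import *
c=cam("top")
for n,uv,z in(("screw",(215,231),.076),("hole",(350,232),.05),("home",(303,239),.08),("b2",(265,180),.085),("beaker",(303,177),.065),("b1",(393,178),.09)):print(n,at(c,uv,z))
c=cam("side")
for n,uv,z in(("screw",(295,203),.076),("hole",(353,283),.05)):print("side",n,at(c,uv,z))
S=at(cam("top"),(215,231),.076)
for yaw in(-90,0,90,155,180):print(yaw,ik([S[0],S[1],.2],[180,0,yaw]))
E
```

```text
screw [ 0.44145031 -0.05608822  0.076     ]
hole [ 0.44373172 -0.28625904  0.05      ]
home [ 0.42588204 -0.20470053  0.08      ]
b2 [ 0.52797945 -0.14031508  0.085     ]
beaker [ 0.53956216 -0.20493037  0.065     ]
b1 [ 0.52849175 -0.35808672  0.09      ]
side screw [ 0.43938404 -0.06472993  0.076     ]
side hole [ 0.4431171  -0.29119925  0.05      ]
-90 None
0 [-1.38477638e+01 -1.68175023e+01  1.10180471e+02 -2.54444375e-14
  8.66370310e+01  7.61522362e+01]
90 [-13.84776376 -16.81750228 110.18047125   0.          86.63703103
 -13.84776376]
155 [-13.84776376 -16.81750228 110.18047125   0.          86.63703103
 -78.84776376]
180 [ -13.84776376  -16.81750228  110.18047125    0.           86.63703103
 -103.84776376]
```

```bash
python3 - <<'E'
from h import *
S=np.array([.4405,-.060]);H=np.array([.4435,-.2885])
p=r.current_eef_pos(); r.servo_line([p[0],p[1],.3],rate=.2)
r.move_ptp([*H,.20],[180,0,180])
for n,P,z in(("hole",H,.05),("screw",S,.076)):
    if n=="screw": r.move_ptp([*S,.20],[180,0,180])
    r.wait(.3); c=cam("wrist"); im=get_image("wrist"); cv2.imwrite(f"pics/w_{n}.png",im); np.savez(f"{n}.npz",K=np.array([c[0][k] for k in("fx","fy","cx","cy")]),R=c[1],o=c[2])
    print(n,px(c,[*P,z]),r.current_eef_pos(),r.current_t(),r.current_ft_force())
E
python3 -c "
import cv2,numpy as np
cv2.imwrite('pics/w.png',cv2.resize(np.hstack([cv2.imread('pics/w_hole.png')[60:440,120:520],cv2.imread('pics/w_screw.png')[60:440,120:520]]),None,fx=1,fy=1))"
```

```text
hole (np.float64(315.4053687192915), np.float64(227.4888171019683)) [ 0.44362685 -0.28837362  0.20004348] 4.0167 [-0.23895823  0.46464742  0.09936576]
screw (np.float64(316.4879063924375), np.float64(234.94245135046364)) [ 0.44053899 -0.06070673  0.19991893] 5.275 [-0.38258766  0.70193251  0.20113877]
```

View pics/w.png

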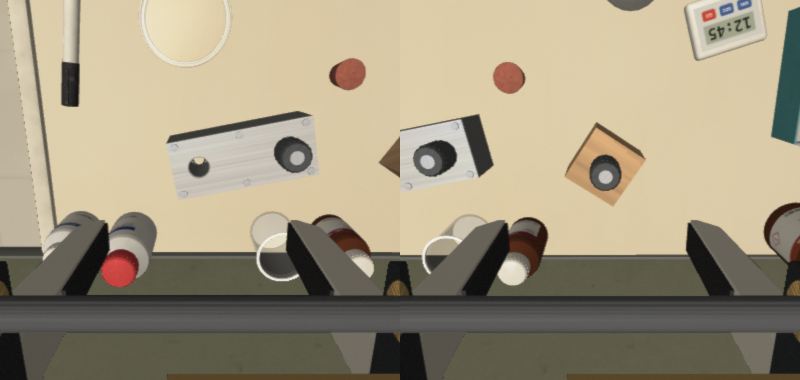

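Hole at about (319,227), screw head top at about (325,232). I enlarge both for sub-pixel centres.

```bash
python3 -c "
import cv2,numpy as np
a=cv2.imread('pics/w_hole.png')[205:250,295:345];b=cv2.imread('pics/w_screw.png')[205:250,300:350]
cv2.imwrite('pics/z.png',cv2.resize(np.hstack([a,b]),None,fx=8,fy=8,interpolation=cv2.INTER_CUBIC))"
```

```text
(no output)
```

View pics/z.png

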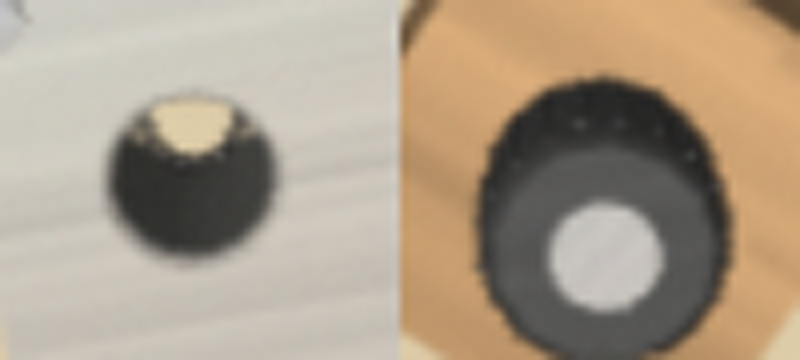

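```bash
python3 - <<'E'
from h import *
for n,uv,z in(("hole",(318.5,226.5),.05),("screw",(325.2,236.3),.076)):
    d=np.load(n+".npz"); p=dict(zip(("fx","fy","cx","cy"),d["K"])); print(n,at((p,d["R"],d["o"]),uv,z),"top",at(cam("top"),dict(hole=(350,232.3),screw=(215,231.5))[n],z))
S=at((p,d["R"],d["o"]),(325.2,236.3),.076)
r.servo_line([S[0],S[1],.12],rate=.15); r.servo_line([S[0],S[1],.052],rate=.08,stop_force=8)
f0=np.array(r.current_ft_force()); jaws.grip(.02)
print(r.current_gripper_width(),r.current_grasp_force(),np.array(r.current_ft_force())-f0,r.current_eef_pos())
E
```

```text
hole [ 0.44254606 -0.28560114  0.05      ] top [ 0.44319728 -0.28624682  0.05      ]
screw [ 0.44173191 -0.05246042  0.076     ] top [ 0.44058652 -0.05611558  0.076     ]
0.02724448761984729 29.999225651845336 [-0.00611158 -1.80013549 -0.69075714] [ 0.44177851 -0.0526155   0.0520382 ]
```

```bash
python3 - <<'E'
from h import *
p=r.current_eef_pos()
r.servo_line([p[0],p[1],.14],rate=.1)
r.move_ptp([.4427,-.2858,.14],[180,0,180]); r.servo_line([.4427,-.2858,.106],rate=.1); r.wait(.3)
print(r.current_eef_pos(),r.current_ft_force(),r.current_gripper_width(),r.current_t())
w=get_image("wrist");cs=cam("side");s=get_image("side");ct=cam("top");t=get_image("top")
for n,i in(("w",w),("s",s),("t",t)):cv2.imwrite(f"pics/ins_{n}.png",i)
print("side px of TCP,hole",px(cs,r.current_eef_pos()),px(cs,[.4427,-.2858,.05]))
a=cv2.resize(w[120:320,220:420],(400,400));u,v=map(int,px(cs,[.4427,-.2858,.08]))
b=cv2.resize(s[v-50:v+50,u-50:u+50],(400,400),interpolation=cv2.INTER_CUBIC);print("side crop origin",u-50,v-50)
cv2.imwrite("pics/ins.png",np.hstack([a,b]))
E
```

```text
[ 0.4430726  -0.28610897  0.10669646] [-0.32950566  0.07343415 -3.42425744] 0.027198327314624494 10.75
side px of TCP,hole (np.float64(352.1709066862989), np.float64(251.23005085672685)) (np.float64(351.1925634624033), np.float64(281.1523736664283))
side crop origin 301 215
```

View pics/ins.png

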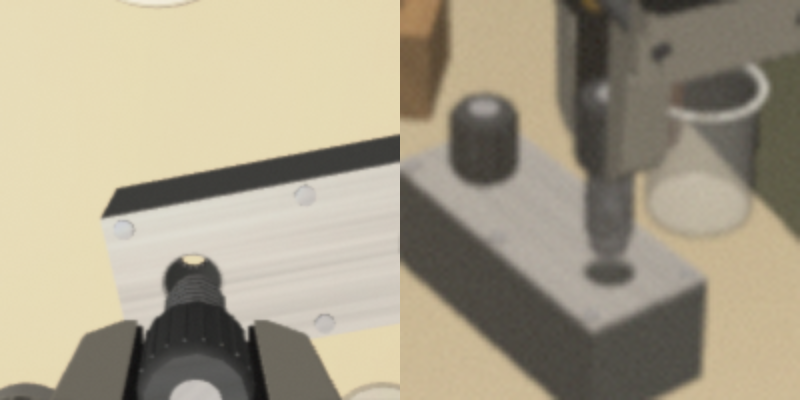

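Side crop: shank (x≈609) sits over the hole (x≈609); the wrist crop agrees (shank 194, hole 192). Inserting.

```bash
python3 - <<'E'
from h import *
p=r.current_eef_pos(); f0=np.array(r.current_ft_force())
print(r.servo_line([.4427,-.2858,.068],rate=.03,stop_force=6),r.current_eef_pos(),np.array(r.current_ft_force())-f0)
if r.current_eef_pos()[2]<.0705:
    print(r.servo_line([.4427,-.2858,.057],rate=.01,stop_force=5))
r.wait(.2);print(r.current_eef_pos(),np.array(r.current_ft_force())-f0,r.current_ft_torque(),r.current_t())
E
```

```text
False [ 0.44279701 -0.28599698  0.06813375] [ 0.01669546 -2.75941447 -1.11865396]
True
[ 0.44294551 -0.28620786  0.06116915] [0.28584839 1.2452951  7.01950313] [ 0.27152071 -0.04397333  0.01984822] 13.2417
```

```bash
cat > d.py <<'E'
from h import *
F0=-3.42
def N(n=4):
    v=[]
    for _ in range(n): v.append(r.current_ft_force()[2]-F0); r.wait(.01)
    return np.mean(v)
def to(z,yaw): r.move_j(ik([.4428,-.2860,z],[180,0,yaw]))
E
python3 - <<'E'
from d import *
z=r.current_eef_pos()[2]
for i in range(12):
    to(z,180); r.wait(.1); n=N(); print(round(z,5),round(r.current_eef_pos()[2],5),round(n,2),r.current_t())
    if n>14: break
    z-=.0003
print(r.current_joint_positions())
E
```

```text
0.06117 0.06125 7.03 13.625
0.06087 0.06115 8.44 14.0083
0.06057 0.06114 10.39 14.3917
0.06027 0.06108 12.11 14.775
0.05997 0.06101 14.05 15.1583
[-3.84265108e+01  4.06344051e+00  1.06011358e+02  1.29397988e-02
  6.98653316e+01 -1.28432895e+02]
```

```bash
cat >> d.py <<'E'
def drive(z,yaw,yend,target=17.,step=10.,zmin=.0):
    while yaw>yend:
        yaw-=step; n=N(2)
        z-=1.4e-3*np.radians(step)*.8+np.clip((target-n)/6.2e3*.6,-.0006,.0004)
        to(z,yaw); print(yaw,round(z,5),round(r.current_eef_pos()[2],5),"N",round(N(2),1),round(r.current_ft_torque()[2],2),r.current_t())
        if r.current_eef_pos()[2]<zmin: break
    return z,yaw
E
python3 - <<'E'
from d import *
print(drive(.0598,180,130))
E
```

```text
170.0 0.05936 0.0607 N 15.6 -0.02 15.4833
160.0 0.05904 0.06045 N 16.4 -0.01 15.8083
150.0 0.05874 0.0602 N 16.0 -0.06 16.1333
140.0 0.05849 0.05998 N 15.3 0.01 16.4583
130.0 0.05817 0.05975 N 15.6 -0.01 16.7833
(np.float64(0.0581737016978105), 130.0)
```

```bash
python3 - <<'E'
from d import *
print(drive(.05817,130,-30))
E
```

```text
120.0 0.05788 0.0595 N 15.2 -0.05 17.1083
110.0 0.05753 0.05923 N 15.7 -0.01 17.4333
100.0 0.0572 0.05902 N 15.5 -0.0 17.7583
90.0 0.05683 0.05877 N 15.8 -0.06 18.0833
80.0 0.05648 0.05851 N 15.7 -0.01 18.4083
70.0 0.05621 0.05826 N 15.6 -0.04 18.7333
60.0 0.05585 0.05802 N 16.6 0.01 19.0583
50.0 0.05565 0.05778 N 15.7 0.0 19.3833
40.0 0.05535 0.05753 N 15.5 0.03 19.7083
30.0 0.05503 0.05732 N 15.9 -0.03 20.0333
20.0 0.05469 0.05705 N 16.8 -0.02 20.3583
10.0 0.05451 0.05679 N 15.6 -0.01 20.6833
0.0 0.05416 0.05653 N 17.0 -0.04 21.0083
-10.0 0.05397 0.05632 N 17.2 -0.01 21.3333
-20.0 0.05372 0.05605 N 17.5 0.0 21.6583
-30.0 0.05349 0.05595 N 17.2 -0.04 21.9833
(np.float64(0.05348559014459599), -30.0)
```

```bash
python3 - <<'E'
from d import *
print(drive(.0535,-30,-70))
w=get_image("side");cs=cam("side");u,v=map(int,px(cs,[.4427,-.2558,.06]))
cv2.imwrite("pics/home.png",cv2.resize(w[v-50:v+50,u-60:u+60],(720,600),interpolation=cv2.INTER_CUBIC))
E
```

```text
-40.0 0.05332 0.05594 N 18.7 -0.12 22.3083
-50.0 0.05324 0.05592 N 20.4 -0.13 22.6333
-60.0 0.05331 0.05593 N 20.4 -0.12 22.9583
-70.0 0.05333 0.05593 N 19.5 -0.11 23.2833
(np.float64(0.05332586762148905), -70.0)
```

View pics/home.png

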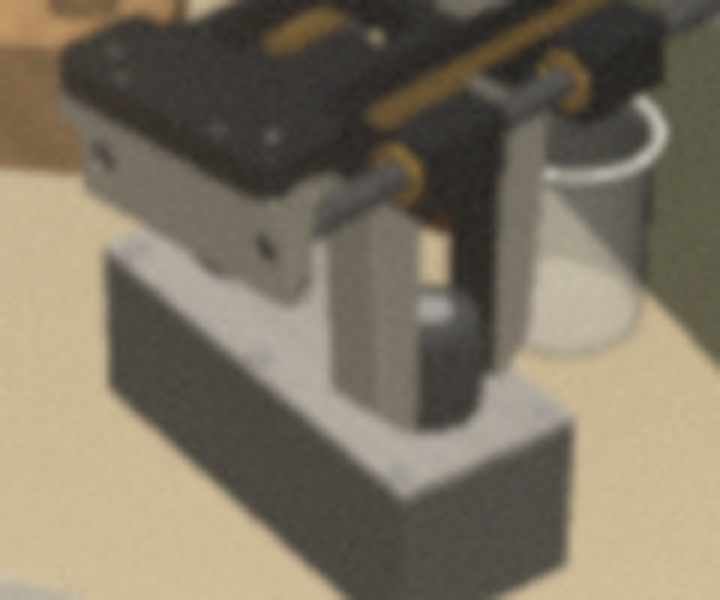

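The descent stopped at TCP 55.9 mm (flush) with a torque jump, and the picture shows the head sitting on the plate. Unload, release and check.

```bash
python3 - <<'E'
from d import *
to(.0555,-70); print(N())
jaws.grip(.05); r.wait(.2); print(r.current_gripper_width(),r.current_grasp_force())
p=r.current_eef_pos(); r.servo_line([p[0],p[1],.2],rate=.1)
r.move_ptp([.40,-.12,.28],[180,0,60]); r.wait(.5)
print(r.current_ft_force(),r.current_t())
w=get_image("side");cs=cam("side");u,v=map(int,px(cs,[.4427,-.2558,.06]))
cv2.imwrite("pics/end.png",cv2.resize(w[v-50:v+50,u-60:u+60],(720,600),interpolation=cv2.INTER_CUBIC))
E
```

```text
6.664089016943381
0.04969394191585987 0.0
[ 1.1923521   0.6444031  -0.70072575] 28.2583
```

View pics/end.png

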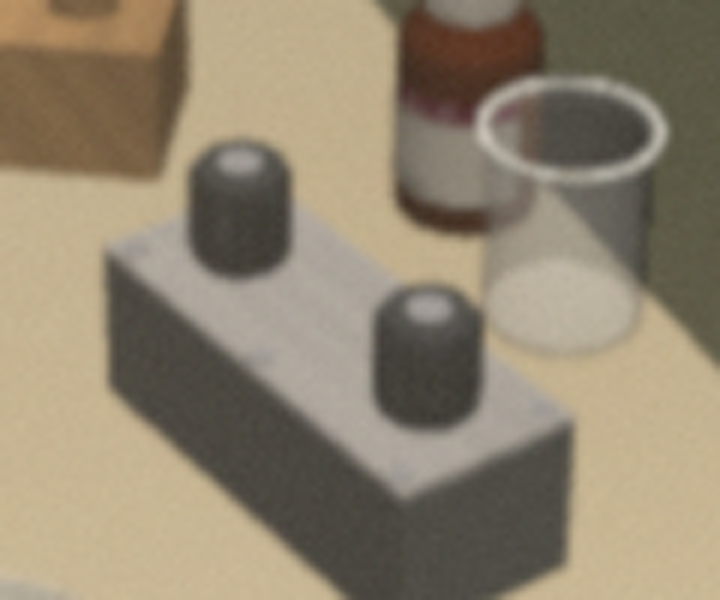

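Both heads, at (240,210) and (428,355), sit upright and flush, the gripper is clear and the neighbouring things have not moved.

```bash
python3 -c "
from plant import r
print(r.job_done())"
```

```text
the job is handed in; nothing more can be done
None
```

The thumb screw is driven home, flush on the plate like the one beside it; I released it and handed the job in at about 28 s, with push readings between moves peaking near 20 N (the judge's verdict was not shown).

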